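Weigh an objective canister on a counter balance and rack it as full or empty

ROBOT

A 6-joint arm with a two-finger parallel gripper is mounted at the origin on a cart in front of the work surface, level with it; the furniture and walls round the work are solid. World frame = base frame: x ahead of the robot, y to its left, z up, the work surface at z = 0. Lengths are in m, angles in rad, forces in N, time in s.
With the tool pointing down it reaches from about 0.35 to 0.85 m from the base axis. Payload 8.1 kg.
Tool frame: the origin (TCP) lies at the very end of the fingers, on their centre line; the grasp point (between the pads) lies robot.tcp_to_grasp behind it (robot.tcp_to_grasp is the distance from the TCP to the grasp point, in m); z points along the fingers, y is the line along which they close (so a half turn about z gives the same grasp; the last joint's range is limited). The gripper opens to 93 mm and grips with 3 to 60 N. Pads are 15 mm wide; open, the fingers measure 128 mm over their backs; the gripper's body (75 mm by 188 mm) begins 65 mm behind the grasp point.
Start: joints at [1.138, 0.13, 1.488, -0, 1.523, -0.085], TCP at [0.204, 0.564, 0.219] pointing down, gripper open.
Joint ranges: [-2.96, 2.96], [-0.89, 2.26], [0.02, 2.5], [-1.34, 4.48], [0, 2.73], [-2.66, 2.66]. Speed limits (rad/s): [2.39, 2.39, 2.79, 3.14, 3.14, 3.14].

INTERFACE

Orientations are given as a rotation vector (axis times angle).
In Python, from plant import robot gives the robot as it stands. The module is installed in compiled form; this text tells all that it offers.
- The arm moves only by the shell command python3 -m pendant 'ROWS' [FORCE]. ROWS is JSON, a list that holds one entry, the list of rows, each a list of 5 numbers: the opening, from 0 (shut) to 1 (fully open), then the shift along the tool's x, y, z in cm, then the turn about the tool's z in degrees. In form: [[[fingers, x, y, z, roll], ...]]. A call has 1 to 8 rows; each row shifts and turns the commanded pose from where the row before left it, along the tool's axes as they then stand; what a row does not reach is not made up. A row lasts 1/10 s, in which the tool goes at most 50 mm and 8.59 degrees, less where a joint would pass 70% of its speed; a pose out of reach is approached as far as the arm can. A call is refused whole if a number of a shift passes 5 or a number of a turn 8.59, either way. A call with a gripper value outside its range is refused whole. The fingers move at their own pace and stop on an object; FORCE is the grip in N (left out, the last holds). Time passes only in rows, so rows that do not move let the fingers close. It gives the time, the measured TCP pose, the force, the opening and the grip force at its end, in the units of the state.
- robot.read_state(): the state, without advancing time (a new reading comes with each control period).
- robot.read_camera(name): name is "scene" or "top" or "wrist"; returns a dict with "img" (420x560x3 uint8, blue, green, red), "K" (3x3 intrinsics, pixels), "pose" (4x4, takes a point from camera to world coordinates). Camera axes: x right, y up, looking along -z (the intrinsics and any distortion apply to the point x, -y, -z); pixel columns grow to the right and rows downward; lengths in m; the calibration is good to about 2 mm. A picture is of the moment at which its call begins. There is no depth.
- robot.close_job(): hands the job in; it is judged then, once.
The state is a dict: "t": time; "q": joint angles; "dq": joint speeds; "joint_torque": joint torques, N m; "tool_pos": TCP position; "orientation": TCP orientation; "force": force on the tool from outside, world axes, zero at the start; "wrist_torque": the same for the moment, N m; "opening": finger opening in m; "gripper_force": force on a finger pad.
Only numpy, scipy, OpenCV 4.12 (cv2) and the standard library are available. Lean on these libraries where they do the work, as an engineer would, in place of code of your own. Each camera call takes 0.05 s, during which the arm holds its last target. There are 200 camera calls.

TASK

Find out whether the tall screw canister standing between the balance and the rack is full or empty: stand it upright on the balance pan, let go and watch the beam. If the pan sinks the canister is full and belongs in the rack's left lane as you face it; if the pan stays up it is empty and belongs in the right lane. Slide it along that lane, slowly and gently, until it presses firmly against the cushioned end stop, and leave it standing upright there, touching the stop, without disturbing the things around.

Things in the scene. Friction and masses are not known exactly. Their poses are not given: they have to be found in the camera images.
- canister: Tall screw canister: clear drum 39 mm in diameter, black ribbed cap 42 mm in diameter (the top 16 mm), 58 mm high in all. Origin: centre of its underside, z up. Starts upright on the desk between balance and rack. Hidden mass 100 to 300 g: full above 200 g, empty below. Grip it round the cap from above. (The shorter canister far to the right is not part of the job.)
- balance: Fixed stand of the small counter balance: grey base 90 (x) by 180 (y) by 12 mm, two uprights in the middle up to 63 mm high. Origin: centre of the base's underside. The beam lies along its y axis: pan at the +y end, steel counterweight (top at most 85 mm above the desk) at the -y end.
- pan: The balance's flat round steel pan, 68 mm in diameter, on the beam 90 mm from the pivot; a link keeps it level at any tilt, and where on it the load stands does not matter. Origin: on its axis, 14 mm below its upper face, z up, moving with the pan. Upper face about 77 mm above the desk when up (empty), 55 mm when fully down. It gives way under about 2 N; above 15 N damages it.
- beam (a joint): Tilt of the balance beam (rad): 0 = pan up (pan empty, or canister below 200 g), 0.24 = pan fully down (canister above 200 g). It swings freely and tips all the way within about a second, within three when the canister is close to 200 g.
- rack: Fixed two-lane rack, 150 mm long (x) and 154 mm wide (y). Origin: centre of its underside; x points along the lanes away from the robot, y to the left. Lane floors are smooth, 8 mm above the desk; lanes are 46 mm wide between low walls (tops 22 mm above the desk), centred at y = +38 mm (left) and -38 mm (right), open at the front and top, each with an end stop.
- filter_cube: Bystander: black cube with round windows, 34 mm, loose on the desk; leave alone. Origin: centre of its underside.
- coverslip_box: Bystander: small pale box, 30 x 30 x 23 mm, loose on the desk; leave alone. Origin: centre of its underside.
- small_dish: Bystander: clear lidded dish, 40 mm in diameter, 15 mm high, loose on the desk; leave alone. Origin: centre of its underside.
- left_lane (a point): Point on the floor of the left lane (for a full canister), on its centre line, 42 mm in front of the rack's origin; axes as the rack's. Its end stop has a black rubber pad (top 31 mm above the desk; knob behind it up to 40 mm) whose face stands 52 to 82 mm further along x, set anew each time and not measured: slide until felt. The two stops are set differently.
- right_lane (a point): The same for the right lane (for an empty canister). Both pads give on a stiff damped spring (4 N per mm plus 4 N per 10 mm/s, 9 mm at most) and come back within half a second. 3 N or more for 0.1 s presses the canister home; above 18 N damages it.
Things that resemble listed ones, but are neither listed nor needed, are in the scene too. Leave any green, purple or red look-alike of the canister alone.

How it is judged:
By the outcome, as a careful person would: the job done as asked, in the order asked, and still so for the second after the job is handed in, with the robot touching nothing.
It also fails if it takes over 64 s, if anything falls off the work surface, if the arm or the gripper's body presses on something with over 40 N, if the wrist force passes 120 N, or if a joint passes its speed limit or range.

## Working session

There is one attempt and no reset: what is moved stays moved. The work goes in short steps, Python scripts to look and compute and a shell command to move; the robot and the scene stay as the last step left them, time stands still between calls to the robot, and variables do not carry over. Pictures are saved under pics/ and viewed, at most 10 in all, crops included, and the job is handed in when it is done.

```bash
mkdir -p pics; cat > h.py <<'E'
import numpy as np, cv2
from plant import robot
def snap(n,f):
    c=robot.read_camera(n); cv2.imwrite('pics/'+f,c['img']); np.savez('pics/'+f[:-4],**{k:c[k] for k in('img','K','pose')}); return c
def ray(c,u,v):
    K=c['K'];d=np.array([(u-K[0,2])/K[0,0],-(v-K[1,2])/K[1,1],-1]);P=c['pose'];return P[:3,3],P[:3,:3]@d
def onz(c,u,v,z):
    o,d=ray(c,u,v);return o+d*(z-o[2])/d[2]
def proj(c,p):
    P=c['pose'];q=P[:3,:3].T@(np.array(p)-P[:3,3]);K=c['K'];return K[0,2]+K[0,0]*q[0]/-q[2],K[1,2]+K[1,1]*-q[1]/-q[2]
E
python3 - <<'E'
from h import *
a=snap('scene','s1.png');b=snap('top','t1.png')
s=robot.read_state();print(s,robot.tcp_to_grasp)
for c in(a,b):print(c['K'],c['pose'],[k for k in c])
E
```

```text
{'t': 0.1, 'q': array([ 1.13758528e+00,  1.31040448e-01,  1.48920799e+00, -2.07364123e-05,
        1.52300831e+00, -8.53808283e-02]), 'dq': array([-9.47478060e-05, -2.61957581e-03, -2.36816836e-03,  8.62430347e-04,
       -4.13562328e-04, -6.66450780e-04]), 'joint_torque': array([ 1.51050277e-03, -5.61336136e+01, -4.93100882e+01,  7.69549794e-02,
        2.89532170e-02, -1.45553904e-04]), 'tool_pos': array([0.20426704, 0.56359373, 0.2176987 ]), 'orientation': array([-5.43548199e-01, -3.09380000e+00,  2.53457836e-03]), 'force': array([ 0.51039677,  0.99557531, -1.12787085]), 'wrist_torque': array([-0.04448311,  0.00862612, -0.00063875]), 'gripper_force': 0.0, 'opening': 0.09282539083462997} 0.0188
[[484.8258094    0.         272.79801663]
 [  0.         484.8258094  201.0294528 ]
 [  0.           0.           1.        ]] [[ 0.45240689  0.69639543 -0.5571009  -0.03668461]
 [-0.89167824  0.36402576 -0.26906349 -0.24493499]
 [ 0.0154245   0.61848093  0.78564841  0.81037594]
 [ 0.          0.          0.          1.        ]] ['img', 'K', 'pose']
[[383.71530215   0.         282.78013347]
 [  0.         383.71530215 204.93492988]
 [  0.           0.           1.        ]] [[-0.00613995  0.98744888 -0.15781953  0.34794485]
 [-0.99995644 -0.00495328  0.0079114   0.01054252]
 [ 0.00703038  0.15786123  0.98743628  0.98270752]
 [ 0.          0.          0.          1.        ]] ['img', 'K', 'pose']
```

View pics/t1.png

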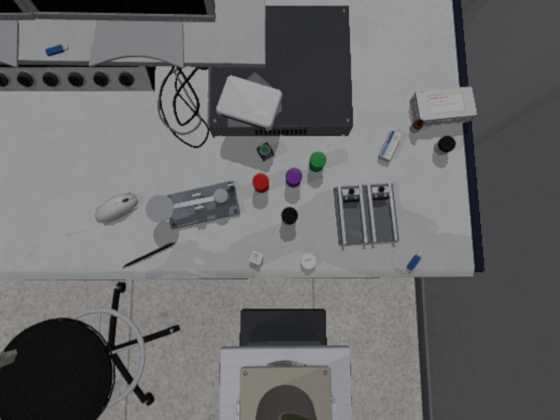

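View pics/s1.png

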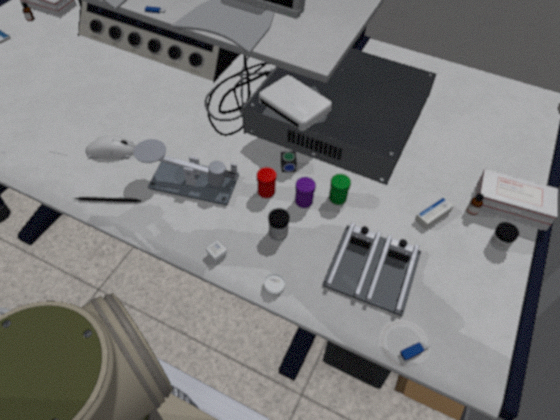

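The top view shows these candidates for the canister:
- black-capped canister at (289,215)
- shorter black-capped one at (447,145)
- red (261,183), purple (294,177) and green (318,161) look-alikes

I choose (289,215), which is (279,222) in the scene view. The balance pan is at (160,208) and the rack is around (366,214). I'll check with a close crop.

```bash
python3 - <<'E'
from h import *
a=np.load('pics/s1.npz');b=np.load('pics/t1.npz')
A=cv2.resize(a['img'][130:330,130:430],None,fx=2.6,fy=2.6,interpolation=2)[:,:780]
B=cv2.resize(b['img'][130:280,140:405],None,fx=3,fy=3,interpolation=2)
cv2.imwrite('pics/a2.png',A);cv2.imwrite('pics/b2.png',B)
# caps top: colour centroid at z .058
for n,(u,v),z in[('can',(289,215),.058),('pan',(160,208),.077),('red',(261,183),.058),('purple',(294,177),.058),('cw',(221,196),.085),('rackFL',(340,245),.022),('rackFR',(397,241),.022),('rackBL',(336,186),.022),('rackBR',(391,182),.022),('dish',(308,262),.015),('box',(256,258),.023)]:
    print(n,onz(b,u,v,z).round(3))
for n,(u,v),z in[('can',(279,217),.058),('pan',(149,150),.077)]:
    print('scene',n,onz(a,u,v,z).round(3))
E
```

```text
can [ 0.471 -0.012  0.058]
pan [0.487 0.296 0.077]
red [0.551 0.056 0.058]
purple [ 0.565 -0.025  0.058]
cw [0.514 0.15  0.085]
rackFL [ 0.399 -0.139  0.022]
rackFR [ 0.409 -0.283  0.022]
rackBL [ 0.55  -0.134  0.022]
rackBR [ 0.56  -0.275  0.022]
dish [ 0.358 -0.059  0.015]
box [0.369 0.07  0.023]
scene can [ 0.467 -0.016  0.058]
scene pan [0.485 0.297 0.077]
```

View pics/b2.png

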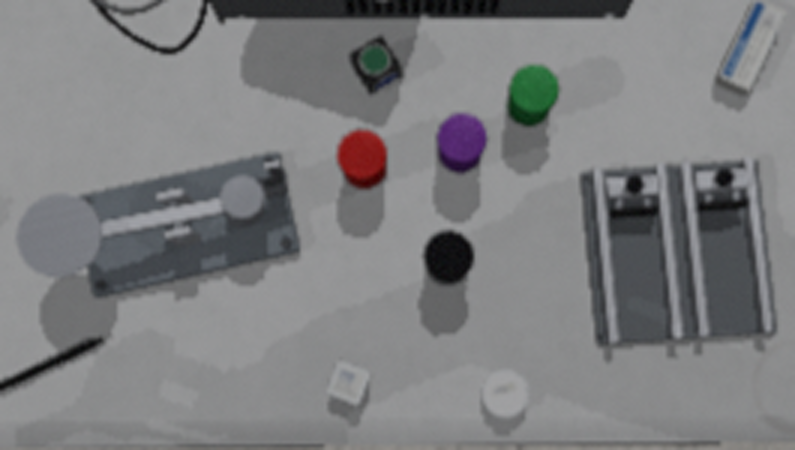

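View pics/a2.png

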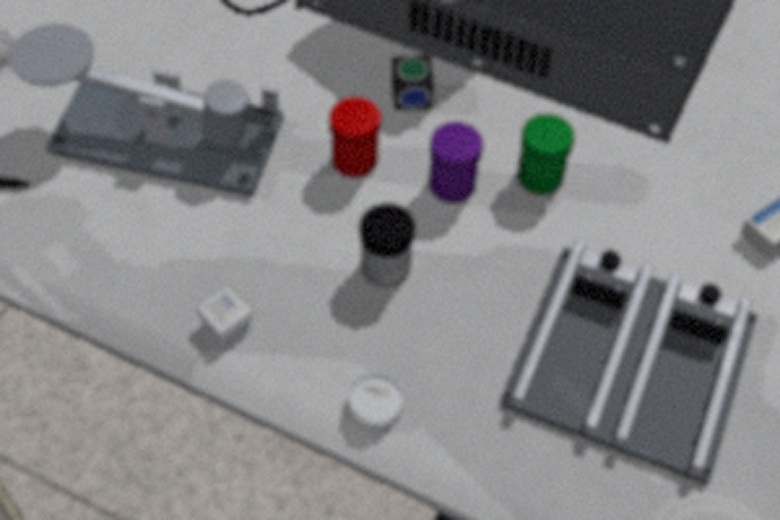

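The crop shows the target, with a black ribbed cap and clear drum, at (448,257) in the top crop and (387,245) in the scene crop. Next come refined positions from masks in both views.

```bash
cat >> h.py <<'E'
def blob(img,box,f):
    u0,v0,u1,v1=box;m=f(img[v0:v1,u0:u1].astype(int)).astype(np.uint8)
    n,l,s,c=cv2.connectedComponentsWithStats(m);i=1+s[1:,4].argmax();return c[i]+[u0,v0],s[i]
def tri(a,p,b,q):
    o,d=ray(a,*p);O,D=ray(b,*q);t=np.linalg.lstsq(np.c_[d,-D],O-o,rcond=None)[0];x,y=o+d*t[0],O+D*t[1];return (x+y)/2,np.linalg.norm(x-y)
def delta(target):
    from scipy.spatial.transform import Rotation as R
    s=robot.read_state();r=R.from_rotvec(s['orientation']).as_matrix()
    print('t',s['t'],'pos',s['tool_pos'].round(4),'tooly deg',np.degrees(np.arctan2(r[1,1],r[0,1])).round(2),'tilt',r[:,2].round(3),'F',s['force'].round(1),'op',s['opening'].round(4),'g',s['gripper_force'])
    print('tool shift cm',(r.T@(np.array(target)-s['tool_pos'])*100).round(2))
E
python3 - <<'E'
from h import *
a=np.load('pics/s1.npz');b=np.load('pics/t1.npz')
blk=lambda i:i.max(2)<45
cb,sb=blob(b['img'],(270,195,310,240),blk);ca,sa=blob(a['img'],(260,200,300,245),blk)
print(cb,sb,ca,sa,onz(b,*cb,.055),onz(a,*ca,.052))
print('black tri',tri(a,ca,b,cb))
print(b['img'][208,152:168:5],b['img'][225,140],a['img'][150,149])
I=b['img']
# wall lines: bright white walls in rack
g=cv2.cvtColor(I,cv2.COLOR_BGR2GRAY).astype(int)
for v in range(196,242,8):
    r=g[v,325:410];print(v,' '.join(map(str,r)))
E
```

```text
[289.11167513 215.46700508] [ 12  13  16  16 197] [278.57       218.58666667] [  9  10  20  19 300] [ 0.47013737 -0.01216746  0.055     ] [ 0.46767271 -0.0146937   0.052     ]
black tri (array([ 0.47147679, -0.01263745,  0.04602281]), np.float64(0.0005884072389378143))
[[127 121 120]
 [126 120 119]
 [128 121 120]
 [130 125 122]] [149 148 147] [137 130 126]
196 142 141 141 141 141 139 140 140 138 94 78 78 64 84 140 148 112 71 63 60 73 95 78 60 59 60 58 58 57 71 95 83 59 53 72 141 150 130 95 79 78 78 73 114 152 157 110 61 51 57 97 103 72 45 44 44 44 42 43 66 88 65 39 38 80 138 148 114 100 130 141 140 140 141 148 150 150 150 150 152 150 149 148 148 149
204 140 139 141 139 140 140 141 141 139 113 74 76 79 69 105 141 146 104 59 49 53 53 53 55 54 53 55 54 52 53 57 53 56 71 65 86 140 150 117 87 79 79 71 69 113 145 147 100 54 51 52 52 53 56 54 52 52 51 53 53 52 55 72 62 71 106 150 156 120 100 129 139 138 138 139 138 146 147 148 149 148 147 147 147 147
212 141 140 140 141 139 139 139 140 142 140 100 73 78 62 65 126 145 146 108 79 79 81 79 79 79 79 80 79 79 79 79 80 77 80 77 67 99 141 148 113 
[... 349 characters left out ...]
8 79 78 78 78 78 77 78 79 78 63 65 106 141 144 107 99 128 138 138 139 139 138 138 138 137 138 137 137 138
228 141 141 141 139 140 140 140 141 141 142 142 141 96 75 79 63 83 137 146 116 87 78 80 79 80 79 80 80 79 78 78 78 78 80 77 79 62 63 123 144 143 106 79 78 61 53 72 131 145 125 93 78 78 76 78 76 77 76 78 77 79 78 76 78 77 77 60 64 111 140 143 103 99 131 140 140 140 140 141 139 141 140 139 138 138
236 139 138 137 140 140 139 140 141 141 141 140 141 125 85 75 77 66 104 136 143 108 79 77 78 78 79 78 79 78 79 77 79 81 82 82 84 83 68 74 130 144 133 98 78 80 75 63 79 134 143 118 87 78 79 79 78 78 79 78 77 79 78 77 76 78 80 76 62 65 118 141 141 104 101 133 140 141 141 142 141 140 141 139 140 139
```

```bash
cat > rack.py <<'E'
from h import *
b=np.load('pics/t1.npz');g=cv2.cvtColor(b['img'],cv2.COLOR_BGR2GRAY).astype(float)
L=[[],[],[],[]]
for v in range(212,241,2):
    s=(v-212)*.1
    for k,u in enumerate((341.5,362.5,371,392)):
        u0=int(round(u+s))-5;w=np.clip(g[v,u0:u0+11]-112,0,None)
        if k==3: w[9:]=0
        L[k].append(onz(b,(w*np.arange(u0,u0+11)).sum()/w.sum(),v,.022)[:2])
L=np.array(L);P=[np.polyfit(l[:,0],l[:,1],1) for l in L]
print('slopes deg',[np.degrees(np.arctan(p[0])).round(2) for p in P],'y at x=.475',[np.polyval(p,.475).round(4) for p in P])
E
python3 rack.py; python3 - <<'E'
from h import *
delta((.470,-.013,.2))
b=np.load('pics/t1.npz')
I=b['img'].astype(int)
# rack front edge and back edge along lane-divider column, pan mask
print(I[236:256,367].sum(1)//3, I[172:196,362].sum(1)//3)
m=(abs(I.sum(2)/3-122)<7).astype(np.uint8)[185:235,135:190]
m=cv2.morphologyEx(m,cv2.MORPH_OPEN,np.ones((5,5)))
n,l,s,c=cv2.connectedComponentsWithStats(m);print(s,c+[135,185])
E
```

```text
slopes deg [np.float64(3.65), np.float64(3.44), np.float64(3.47), np.float64(3.81)] y at x=.475 [np.float64(-0.1455), np.float64(-0.1996), np.float64(-0.2216), np.float64(-0.2755)]Traceback (most recent call last):
  File "<stdin>", line 2, in <module>
  File "h.py", line 19, in delta
    print('t',s['t'],'pos',s['tool_pos'].round(4),'tooly deg',np.degrees(np.arctan2(r[1,1],r[0,1])).round(2),'tilt',r[:,2].round(3),'F',s['force'].round(1),'op',s['opening'].round(4),'g',s['gripper_force'])
                                                                                                                                                                 ^^^^^^^^^^^^^^^^^^
AttributeError: 'float' object has no attribute 'round'
```

```bash
python3 -m pendant '[[[1,0,0,0,-7.2],[1,0,0,0,-7.2],[1,0,0,0,-7.2]]]' 10; python3 -c "
from h import *
delta((.470,-.013,.2))"
```

```text
t: 0.4
tool_pos: [0.2043, 0.5638, 0.218]
orientation: [0.054, -3.141, 0.002]
force: [0.9, 0.0, 0.7]
opening: 0.0928
gripper_force: 0.0Traceback (most recent call last):
  File "<string>", line 3, in <module>
    delta((.470,-.013,.2))
    ~~~~~^^^^^^^^^^^^^^^^^
  File "h.py", line 19, in delta
    print('t',s['t'],'pos',s['tool_pos'].round(4),'tooly deg',np.degrees(np.arctan2(r[1,1],r[0,1])).round(2),'tilt',r[:,2].round(3),'F',s['force'].round(1),'op',s['opening'].round(4),'g',s['gripper_force'])
                                                                                                                                                                 ^^^^^^^^^^^^^^^^^^
AttributeError: 'float' object has no attribute 'round'
```

```bash
sed -i "s/s\['opening'\].round(4)/s['opening']/" h.py; python3 -m pendant '[[[1,0,0,0,-1.6]]]'; python3 -c "
from h import *
delta((.470,-.013,.2))
b=np.load('pics/t1.npz')
I=b['img'].astype(int)
print(I[236:256,367].sum(1)//3, I[172:196,362].sum(1)//3)
m=(abs(I.sum(2)/3-122)<7).astype(np.uint8)[185:235,135:190]
m=cv2.morphologyEx(m,cv2.MORPH_OPEN,np.ones((5,5)))
n,l,s,c=cv2.connectedComponentsWithStats(m);print(s,c+[135,185])
"
```

```text
t: 0.5
tool_pos: [0.2044, 0.5638, 0.218]
orientation: [0.094, -3.14, 0.001]
force: [-0.4, -0.4, -0.5]
opening: 0.0929
gripper_force: 0.0
t 0.5 pos [0.2044 0.5638 0.218 ] tooly deg 93.44 tilt [-0.    -0.001 -1.   ] F [-0.4 -0.4 -0.5] op 0.09293875092001538 g 0.0
tool shift cm [-23.05 -59.17   1.85]
[ 99 104 110 108 113 117  95  87  98 123 137 138 138 138 138 137 137 137
 137 139] [151 152 151 150 150 151 151 150 150 150 149 145 127 103  94  97 106 110
 111 110 111 115 122 127]
[[   0    0   55   50 2179]
 [  11   11   27   26  571]] [[162.72969252 209.83845801]
 [159.21541156 208.2084063 ]]
```

```bash
python3 -m pendant '[[[1,-1.6,-4.2,0,0],[1,-1.6,-4.2,0,0],[1,-1.6,-4.2,0,0],[1,-1.6,-4.2,0,0],[1,-1.6,-4.2,0,0],[1,-1.6,-4.2,0,0],[1,-1.6,-4.2,0,0],[1,-1.6,-4.2,0,0]]]'; python3 -m pendant '[[[1,-1.7,-4.2,0.3,0],[1,-1.7,-4.2,0.3,0],[1,-1.7,-4.2,0.3,0],[1,-1.7,-4.2,0.3,0],[1,-1.7,-4.2,0.3,0],[1,-1.7,-4.2,0.3,0],[1,0,0,0,0],[1,0,0,0,0]]]'; python3 -c "
from h import *
delta((.470,-.013,.15))
snap('wrist','w1.png')"
```

```text
t: 1.3
tool_pos: [0.3517, 0.2343, 0.2186]
orientation: [-0.086, 3.14, 0.0]
force: [0.8, -0.2, -0.5]
opening: 0.0931
gripper_force: 0.0
t: 2.1
tool_pos: [0.4674, -0.0106, 0.2001]
orientation: [0.082, -3.139, -0.001]
force: [0.6, -0.4, -0.7]
opening: 0.0928
gripper_force: 0.0
t 2.1 pos [ 0.4674 -0.0106  0.2001] tooly deg 93.0 tilt [-0.001  0.    -1.   ] F [ 0.6 -0.4 -0.7] op 0.09278838236683251 g 0.0
tool shift cm [-0.25 -0.25  5.01]
```

View pics/w1.png

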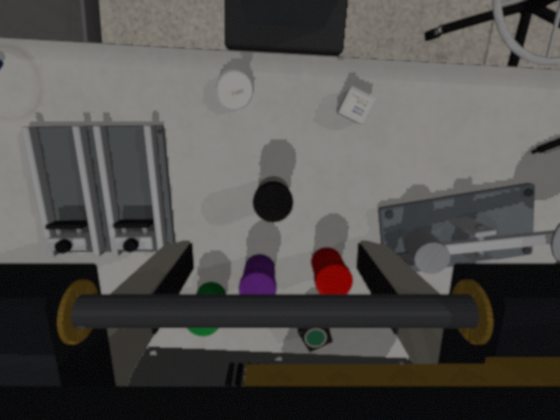

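The wrist view shows the black cap at (273,201) between and ahead of the fingers. The rack is at upper left and the balance at right.

```bash
python3 -c "
from h import *
w=np.load('pics/w1.npz')
c,s=blob(w['img'],(245,172,300,230),lambda i:i.max(2)<45);print(c,s,onz(w,*c,.056))
print('wall checks',onz(w,93,190,.022),onz(w,147,190,.022))
print('cam',w['pose'][:3,3])
delta((.470,-.013,.03))"
```

```text
[272.5        200.61607143] [   9    9   38   41 1232] [ 0.46879845 -0.01346802  0.056     ]
wall checks [ 0.47515963 -0.21339062  0.022     ] [ 0.47196694 -0.15338044  0.022     ]
cam [ 0.39739154 -0.0150023   0.3652199 ]
t 2.15 pos [ 0.4673 -0.0097  0.2003] tooly deg 93.12 tilt [-0.001  0.001 -1.   ] F [ 0.6 -0.5  0.5] op 0.09265433127662862 g 0.0
tool shift cm [-0.27 -0.35 17.03]
```

```bash
python3 -m pendant '[[[1,-0.25,-0.3,2,-0.5],[1,0,0,4,0],[1,0,0,4,0],[1,0,0,4,0],[1,0,0,2,0],[1,0,0,0.9,0],[1,0,0,0,0]]]' 20; python3 -c "
from h import *
delta((.4695,-.013,.031))"; python3 -m pendant '[[[0.4,0,0,0,0],[0.4,0,0,0,0],[0.4,0,0,0,0],[0.4,0,0,0,0],[0.4,0,0,0,0]]]' 25
```

```text
t: 2.85
tool_pos: [0.4693, -0.0115, 0.0309]
orientation: [0.105, -3.138, -0.001]
force: [-0.6, -0.2, -0.4]
opening: 0.093
gripper_force: 0.0
t 2.85 pos [ 0.4693 -0.0115  0.0309] tooly deg 93.84 tilt [-0.002  0.    -1.   ] F [-0.6 -0.2 -0.4] op 0.09301546197051165 g 0.0
tool shift cm [-0.01 -0.15 -0.01]
t: 3.35
tool_pos: [0.4707, -0.0128, 0.0321]
orientation: [-0.103, 3.139, -0.0]
force: [-0.4, 0.6, 0.6]
opening: 0.0575
gripper_force: 0.0
```

```bash
python3 -m pendant '[[[0.3,0,0,0,0],[0.3,0,0,0,0],[0.3,0,0,0,0],[0.3,0,0,0,0],[0.3,0,0,0,0]]]' 25;python3 -m pendant '[[[0.3,0,0,-1,0],[0.3,0,0,-2,0],[0.3,0,0,-3,0],[0.3,0,0,-4,0],[0.3,0,0,-2,0],[0.3,0,0,0,0]]]'
```

```text
t: 3.85
tool_pos: [0.4703, -0.0127, 0.0316]
orientation: [0.103, -3.14, 0.0]
force: [0.4, -0.6, 0.6]
opening: 0.0415
gripper_force: 25.0
t: 4.45
tool_pos: [0.4729, -0.013, 0.156]
orientation: [-0.103, 3.133, -0.002]
force: [0.8, 0.4, -1.6]
opening: 0.0412
gripper_force: 25.0
```

```bash
python3 -m pendant '[[[0.3,-0.3,2,0,0],[0.3,-0.5,4,0,0],[0.3,-0.5,4.5,0,0],[0.3,-0.5,4.5,0,0],[0.3,-0.5,4.5,0,0],[0.3,-0.5,4.5,0,0],[0.3,-0.5,4,0,0],[0.3,-0.2,2.8,0,0]]]'; python3 -m pendant '[[[0.3,0,0,0,0],[0.3,0,0,0,0],[0.3,0,0,0,0]]]'; python3 -c "
from h import *
delta((.486,.297,.110))
print(robot.read_state()['force'])
c=snap('wrist','w2.png');snap('scene','s2.png')
print(proj(c,(.486,.297,.077)))
"
```

```text
t: 5.25
tool_pos: [0.4837, 0.2992, 0.1498]
orientation: [0.106, -3.138, 0.001]
force: [0.4, -0.1, -1.8]
opening: 0.0413
gripper_force: 25.0
t: 5.55
tool_pos: [0.4845, 0.2958, 0.1506]
orientation: [0.103, -3.138, 0.002]
force: [-0.3, 0.2, -1.8]
opening: 0.0415
gripper_force: 25.0
t 5.55 pos [0.4845 0.2958 0.1506] tooly deg 93.74 tilt [-0.001 -0.001 -1.   ] F [-0.3  0.2 -1.8] op 0.04153945914477771 g 24.999733865261078
tool shift cm [-0.16  0.12  4.06]
[-0.31966935  0.16905223 -1.76219312]
(np.float64(277.09813449650244), np.float64(221.07126853020395))
```

View pics/w2.png

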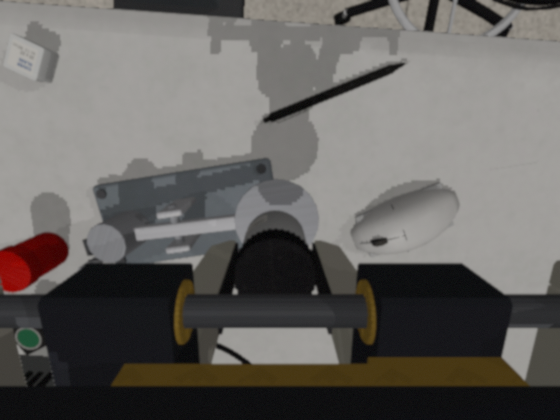

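The pan disc spans columns 235–319, centred at about (277,222). That matches the projected target (277,221), and the canister is held upright in the grip. Lowering now.

```bash
python3 -m pendant '[[[0.3,-0.15,0.1,1,0],[0.3,0,0,1.5,0],[0.3,0,0,0.9,0],[0.3,0,0,0.3,0],[0.3,0,0,0,0]]]'; python3 -m pendant '[[[0.3,0,0,0.1,0],[0.3,0,0,0.1,0],[0.3,0,0,0,0]]]'; python3 -m pendant '[[[0.3,0,0,0.1,0],[0.3,0,0,0,0]]]'; python3 -m pendant '[[[0.3,0,0,0.1,0],[0.3,0,0,0,0]]]'
```

```text
t: 6.15
tool_pos: [0.4857, 0.2976, 0.1133]
orientation: [0.103, -3.138, 0.001]
force: [0.9, -0.5, -1.1]
opening: 0.0413
gripper_force: 25.0
t: 6.45
tool_pos: [0.4866, 0.2982, 0.113]
orientation: [-0.103, 3.139, 0.0]
force: [-0.2, 0.5, -1.3]
opening: 0.0412
gripper_force: 25.0
t: 6.65
tool_pos: [0.4865, 0.2981, 0.1117]
orientation: [-0.103, 3.14, 0.0]
force: [-0.7, 0.2, -2.5]
opening: 0.0412
gripper_force: 25.0
t: 6.85
tool_pos: [0.4863, 0.298, 0.1105]
orientation: [0.103, -3.14, 0.0]
force: [0.0, -0.8, -1.4]
opening: 0.0411
gripper_force: 25.0
```

```bash
python3 -m pendant '[[[0.3,0,0,0.1,0],[0.3,0,0,0,0]]]'; python3 -m pendant '[[[0.3,0,0,0.1,0],[0.3,0,0,0,0]]]'; python3 -m pendant '[[[0.3,0,0,0,0]]]';  python3 -m pendant '[[[0.3,0,0,0,0]]]'; python3 -m pendant '[[[0.3,0,0,0,0]]]'
```

```text
t: 7.05
tool_pos: [0.4863, 0.298, 0.1094]
orientation: [0.103, -3.14, 0.0]
force: [-0.5, 0.0, -2.2]
opening: 0.0414
gripper_force: 25.0
t: 7.25
tool_pos: [0.4864, 0.298, 0.1085]
orientation: [0.103, -3.14, 0.0]
force: [0.0, -0.7, -1.1]
opening: 0.0412
gripper_force: 25.0
t: 7.35
tool_pos: [0.4864, 0.298, 0.1086]
orientation: [0.103, -3.14, 0.0]
force: [0.3, 0.4, -0.7]
opening: 0.0409
gripper_force: 25.0
t: 7.45
tool_pos: [0.4864, 0.2981, 0.1086]
orientation: [-0.103, 3.14, 0.0]
force: [0.4, 0.0, -0.9]
opening: 0.0413
gripper_force: 25.0
t: 7.55
tool_pos: [0.4864, 0.2981, 0.1087]
orientation: [-0.103, 3.14, 0.0]
force: [-0.6, -0.7, -1.8]
opening: 0.0411
gripper_force: 25.0
```

```bash
python3 -m pendant '[[[0.3,0,0,0.1,0],[0.3,0,0,0,0]]]'; for i in 1 2 3; do python3 -m pendant '[[[0.3,0,0,0,0]]]' | grep -E "force: \[|pos"; done
```

```text
t: 7.75
tool_pos: [0.4866, 0.2982, 0.1078]
orientation: [-0.103, 3.14, 0.0]
force: [-0.6, 0.2, 0.1]
opening: 0.0414
gripper_force: 25.0
tool_pos: [0.4866, 0.2982, 0.1079]
force: [-0.1, 0.7, 0.2]
tool_pos: [0.4866, 0.2982, 0.1079]
force: [-0.2, 1.2, 0.5]
tool_pos: [0.4865, 0.2981, 0.1078]
force: [1.0, 0.6, 1.2]
```

Contact has been felt, with Fz going from −1.7 to about +0.5 N. Releasing and watching the beam.

```bash
python3 -m pendant '[[[0.5,0,0,0,0],[0.55,0,0,0,0],[0.6,0,0,0,0],[0.65,0,0,0,0],[0.7,0,0,0,0],[0.7,0,0,0,0],[0.7,0,0,0,0],[0.7,0,0,0,0]]]'; python3 -c "
from h import *
snap('scene','s3.png')"; python3 -m pendant '[[[0.7,0,0,0,0],[0.7,0,0,0,0],[0.7,0,0,0,0],[0.7,0,0,0,0],[0.7,0,0,0,0],[0.7,0,0,0,0],[0.7,0,0,0,0],[0.7,0,0,0,0]]]'>/dev/null; python3 -m pendant '[[[0.7,0,0,0,0],[0.7,0,0,0,0],[0.7,0,0,0,0],[0.7,0,0,0,0],[0.7,0,0,0,0],[0.7,0,0,0,0],[0.7,0,0,0,0],[0.7,0,0,0,0]]]' >/dev/null;python3 -m pendant '[[[0.7,0,0,0,0],[0.7,0,0,0,0],[0.7,0,0,0,0],[0.7,0,0,0,0],[0.7,0,0,0,0],[0.7,0,0,0,0],[0.7,0,0,0,0],[0.7,0,0,0,0]]]'; python3 -c "
from h import *
c=snap('scene','s4.png');w=snap('wrist','w4.png')
A=[np.load('pics/s%d.npz'%i)['img'][90:230,60:280] for i in (3,4)]
cv2.imwrite('pics/cmp.png',np.vstack([np.hstack([cv2.resize(x,(400,255)) for x in A]),np.hstack([cv2.resize(np.load('pics/s1.npz')['img'][90:230,60:280],(400,255)),cv2.resize(w['img'],(400,255))])]))
"
```

```text
t: 8.85
tool_pos: [0.4864, 0.2981, 0.1076]
orientation: [-0.103, 3.14, -0.0]
force: [0.2, 0.1, -0.1]
opening: 0.065
gripper_force: 0.0
t: 11.3
tool_pos: [0.4864, 0.2981, 0.1076]
orientation: [0.103, -3.14, 0.0]
force: [-0.6, -0.2, 1.4]
opening: 0.0648
gripper_force: 0.0
```

View pics/cmp.png

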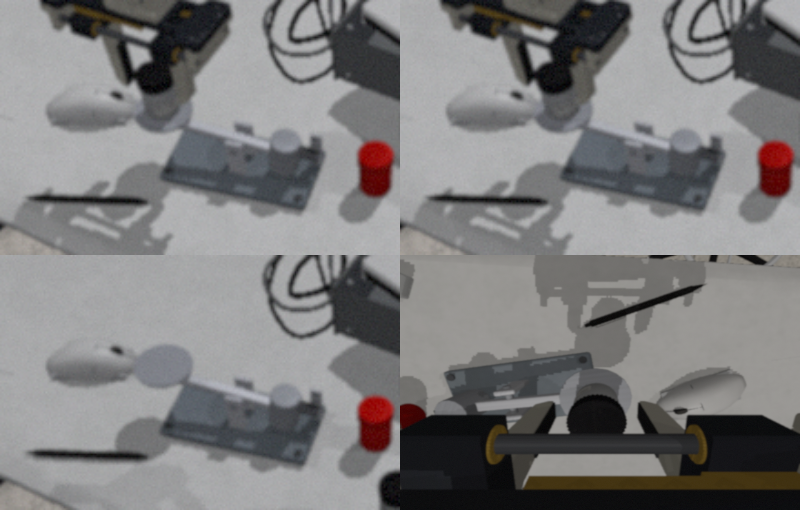

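The counterweight sits at (285,140) in the before and after crops and the pan appears level, so it looks as if it stayed up. I'll check the counterweight numerically: a 0.24 rad tilt would lift it by about 13–20 mm.

```bash
python3 -c "
from h import *
I=[cv2.cvtColor(np.load('pics/s%d.npz'%i)['img'],cv2.COLOR_BGR2GRAY).astype(np.float32)[150:185,200:232] for i in (1,3,4)]
for k in(1,2): print(abs(I[k]-I[0]).mean(),cv2.phaseCorrelate(I[0],I[k]))
a=np.load('pics/s1.npz');print('expected px for 15mm', np.subtract(proj(a,(.514,.15,.1)),proj(a,(.514,.15,.085))))
w=np.load('pics/w4.npz');w2=np.load('pics/w2.npz')
c,s=blob(w['img'],(230,225,330,300),lambda i:i.max(2)<45);print(c,s,onz(w,*c,.135),onz(w,*c,.113))
"
```

```text
5.2026787 ((0.08825123852352057, -0.051836352220338), 0.9707481759703822)
5.2375 ((0.021886655626714102, 0.13936788410804724), 0.9831798755460315)
expected px for 15mm [-0.5680822  -5.10205078]
[275.17844166 268.3532499 ] [   0    5  100   70 4954] [0.48118491 0.29730217 0.135     ] [0.49157041 0.2980168  0.113     ]
```

The shift is under 0.2 px where a tip would give about 5 px, more than 3 s after release. The canister is empty and goes in the right lane. Regrasping and carrying it over.

```bash
python3 -m pendant '[[[0.3,0,0,0,0],[0.3,0,0,0,0],[0.3,0,0,0,0],[0.3,0,0,0,0],[0.3,0,0,0,0],[0.3,0,0,0,0],[0.3,0,0,0,0]]]' 25;python3 -m pendant '[[[0.3,0,0,-0.5,0],[0.3,0,0,-1.5,0],[0.3,0,0,-2,0],[0.3,0,0,-1,0],[0.3,0,0,0,0]]]'; python3 -m pendant '[[[0.3,0.3,-2,0,0],[0.3,0.7,-4,0,0],[0.3,0.7,-4.3,0,0],[0.3,0.7,-4.3,0,0],[0.3,0.7,-4.3,0,0],[0.3,0.7,-4.3,0,0],[0.3,0.7,-4.3,0,0],[0.3,0.7,-4.3,0,0]]]';python3 -m pendant '[[[0.3,0.7,-4.3,0,0],[0.3,0.7,-4.3,0,0],[0.3,0.7,-4.3,0,0],[0.3,0.7,-4.3,0,0],[0.3,0.7,-3.3,0,0],[0.3,0.5,-2.2,0,0],[0.3,0,0,0,0],[0.3,0,0,0,0]]]'; python3 -c "
from h import *
delta((.430,-.2514,.15))
snap('wrist','w5.png');snap('top','t5.png')"
```

```text
t: 12.1
tool_pos: [0.4864, 0.2981, 0.1076]
orientation: [0.103, -3.14, -0.0]
force: [-0.2, 1.3, -0.2]
opening: 0.0413
gripper_force: 25.0
t: 12.6
tool_pos: [0.4879, 0.2988, 0.1606]
orientation: [-0.103, 3.136, 0.003]
force: [0.1, 0.7, -1.8]
opening: 0.0413
gripper_force: 25.0
t: 13.4
tool_pos: [0.4546, -0.0242, 0.1571]
orientation: [0.104, -3.14, -0.0]
force: [0.9, -0.4, -2.2]
opening: 0.0417
gripper_force: 25.0
t: 14.2
tool_pos: [0.43, -0.2517, 0.157]
orientation: [0.101, -3.139, -0.002]
force: [-0.1, 0.6, -2.1]
opening: 0.0413
gripper_force: 25.0
t 14.2 pos [ 0.43   -0.2517  0.157 ] tooly deg 93.69 tilt [-0.001  0.001 -1.   ] F [-0.1  0.6 -2.1] op 0.041265330086272665 g 24.999772310256958
tool shift cm [-0.    0.03  0.7 ]
```

View pics/w5.png

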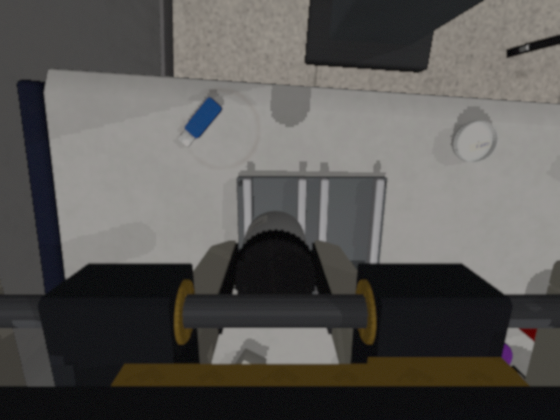

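The wrist view shows the rack front edge at row 178, with the right lane between wall strips at columns 248 and 302. The canister hangs over that lane at (275,245).

```bash
python3 -c "
from h import *
w=np.load('pics/w5.npz');g=cv2.cvtColor(w['img'],cv2.COLOR_BGR2GRAY).astype(float)
L=[]
for v in range(186,212,3):
    r=[]
    for u0 in(248,302,324,378):
        x=np.arange(u0-6,u0+7);k=np.clip(g[v,u0-6:u0+7]-120,0,None)
        r.append(onz(w,(k*x).sum()/k.sum(),v,.022)[:2])
    L.append(r)
    if v in(186,201):print(g[v,240:386:1].astype(int).tolist())
L=np.array(L)
for k in range(4):
    p=np.polyfit(L[:,k,0],L[:,k,1],1);print(L[:,k].mean(0),np.degrees(np.arctan(p[0])),np.polyval(p,.43))
print('front',onz(w,275,176,.008),onz(w,375,177,.008))
delta((.430,-.2514,.039))
"
```

```text
[72, 76, 95, 123, 142, 150, 152, 151, 149, 141, 122, 96, 77, 78, 83, 86, 85, 86, 86, 85, 86, 86, 85, 85, 85, 86, 86, 86, 85, 85, 86, 85, 85, 86, 85, 85, 86, 85, 86, 86, 85, 85, 84, 83, 81, 80, 79, 79, 79, 78, 79, 80, 79, 80, 79, 79, 79, 89, 113, 134, 148, 152, 151, 149, 145, 130, 103, 83, 78, 78, 79, 78, 78, 79, 78, 77, 79, 79, 78, 81, 96, 122, 142, 149, 150, 149, 146, 136, 117, 97, 87, 84, 84, 84, 84, 84, 84, 84, 83, 84, 83, 84, 84, 82, 84, 84, 83, 83, 84, 83, 84, 84, 83, 84, 84, 83, 82, 80, 79, 78, 78, 78, 79, 77, 78, 78, 78, 77, 77, 77, 77, 76, 74, 76, 78, 91, 115, 134, 146, 149, 149, 146, 141, 124, 99, 86]
[82, 83, 89, 110, 133, 148, 153, 153, 150, 145, 131, 103, 77, 69, 78, 85, 86, 87, 86, 88, 87, 87, 87, 86, 87, 86, 87, 87, 87, 87, 86, 86, 87, 87, 87, 87, 86, 86, 86, 86, 86, 86, 82, 81, 80, 80, 80, 80, 81, 80, 80, 79, 80, 81, 80, 80, 81, 96, 122, 142, 150, 152, 151, 148, 138, 117, 94, 83, 80, 80, 79, 80, 80, 80, 80, 80, 80, 79, 80, 91, 115, 137, 150, 153, 151, 148, 143, 130, 109, 92, 86, 85, 85, 85, 85, 85, 86, 85, 85, 85, 85, 85, 86, 85, 85, 84, 85, 85, 85, 85, 85, 85, 85, 84, 84, 81, 79, 79, 80, 78, 79, 78, 78, 78, 79, 78, 78, 78, 78, 78, 77, 75, 77, 82, 99, 123, 140, 148, 150, 148, 146, 135, 114, 95, 98, 121]
[ 0.4283868 -0.2797439] 3.910727493155873 -0.2796336176416267
[ 0.42490261 -0.22627839] 3.0788716567345036 -0.2260042067764294
[ 0.42348113 -0.20446555] 3.463432576719011 -0.2040710120802508
[ 0.41999214 -0.15092642] 3.384523247246063 -0.1503345581059432
front [ 0.40702861 -0.25343714  0.008     ] [ 0.40148435 -0.1528377   0.008     ]
t 14.3 pos [ 0.4305 -0.2508  0.1572] tooly deg 93.81 tilt [-0.     0.001 -1.   ] F [ 0.5  0.2 -2.2] op 0.04142540726261375 g 24.999798238277435
tool shift cm [ 0.04 -0.06 11.82]
```

```bash
python3 -m pendant '[[[0.3,0,-0.1,2,0],[0.3,0,0,3,0],[0.3,0,0,3,0],[0.3,0,0,1.5,0],[0.3,0,0,0.8,0],[0.3,0,0,0,0],[0.3,0,0,0,0]]]'; python3 -m pendant '[[[0.3,0,0,0.3,0],[0.3,0,0,0.2,0],[0.3,0,0,0,0],[0.3,0,0,0,0]]]'; python3 -m pendant '[[[0.3,0,0,0.1,0],[0.3,0,0,0,0]]]';python3 -m pendant '[[[0.3,0,0,0,0]]]'
```

```text
t: 15.0
tool_pos: [0.4313, -0.2528, 0.0556]
orientation: [-0.105, 3.139, -0.001]
force: [0.6, 0.3, -2.0]
opening: 0.0414
gripper_force: 25.0
t: 15.4
tool_pos: [0.4306, -0.253, 0.0498]
orientation: [-0.103, 3.14, -0.0]
force: [-0.4, 0.4, -2.6]
opening: 0.0414
gripper_force: 25.0
t: 15.6
tool_pos: [0.4305, -0.2528, 0.0486]
orientation: [0.103, -3.14, -0.0]
force: [-0.8, 0.5, -2.5]
opening: 0.0413
gripper_force: 25.0
t: 15.7
tool_pos: [0.4305, -0.2528, 0.0486]
orientation: [0.103, -3.14, -0.0]
force: [0.1, 0.4, -0.8]
opening: 0.0417
gripper_force: 25.0
```

```bash
python3 -m pendant '[[[0.3,0,0.05,0.3,0],[0.3,0,0,0.3,0],[0.3,0,0,0.1,0],[0.3,0,0,0,0]]]'; for i in 1; do python3 -m pendant '[[[0.3,0,0,0.1,0],[0.3,0,0,0,0]]]'; python3 -m pendant '[[[0.3,0,0,0,0]]]'|grep force; python3 -m pendant '[[[0.3,0,0,0,0]]]'|grep force; done
```

```text
t: 16.1
tool_pos: [0.4302, -0.2521, 0.0412]
orientation: [0.103, -3.139, -0.001]
force: [-0.6, -0.7, -1.5]
opening: 0.0416
gripper_force: 25.0
t: 16.3
tool_pos: [0.4305, -0.2523, 0.0406]
orientation: [0.103, -3.14, -0.0]
force: [0.4, -0.4, -1.3]
opening: 0.0412
gripper_force: 25.0
force: [0.5, 0.3, -0.2]
gripper_force: 25.0
force: [-0.9, -0.4, -1.4]
gripper_force: 25.0
```

```bash
python3 -m pendant '[[[0.3,0,0,0.1,0],[0.3,0,0,0,0]]]'; python3 -m pendant '[[[0.3,0,0,0,0]]]'|grep "e: \["; python3 -m pendant '[[[0.3,0,0,0,0]]]'|grep "e: \["; python3 -m pendant '[[[0.3,0,0,0.05,0],[0.3,0,0,0,0]]]'; python3 -m pendant '[[[0.3,0,0,0,0]]]'|grep "e: \["; python3 -m pendant '[[[0.3,0,0,0,0]]]'|grep "e: \["
```

```text
t: 16.7
tool_pos: [0.4305, -0.2523, 0.0395]
orientation: [0.103, -3.14, -0.0]
force: [-0.8, 0.5, -1.3]
opening: 0.0415
gripper_force: 25.0
force: [-0.7, -0.8, -1.9]
force: [0.2, -0.8, -1.6]
t: 17.1
tool_pos: [0.4305, -0.2523, 0.0391]
orientation: [0.103, -3.14, -0.0]
force: [0.9, -0.1, -1.5]
opening: 0.0415
gripper_force: 25.0
force: [0.2, -0.3, -1.7]
force: [1.0, 0.7, -1.4]
```

```bash
python3 -m pendant '[[[0.3,0,0,0.05,0],[0.3,0,0,0,0]]]'; python3 -m pendant '[[[0.3,0,0,0,0]]]'|grep "e: \["; python3 -m pendant '[[[0.3,0,0,0,0]]]'|grep "e: \["; python3 -m pendant '[[[0.3,0,0,0.05,0],[0.3,0,0,0,0]]]'; python3 -m pendant '[[[0.3,0,0,0,0]]]'|grep "e: \["; python3 -m pendant '[[[0.3,0,0,0,0]]]'|grep "e: \["
```

```text
t: 17.5
tool_pos: [0.4307, -0.2524, 0.0389]
orientation: [-0.103, 3.14, -0.0]
force: [-0.2, 1.0, 0.4]
opening: 0.0411
gripper_force: 25.0
force: [0.0, 0.6, 1.6]
force: [-1.1, 0.2, 2.3]
t: 17.9
tool_pos: [0.4308, -0.2525, 0.0388]
orientation: [-0.103, 3.139, -0.001]
force: [-2.4, 2.2, 6.0]
opening: 0.0415
gripper_force: 25.0
force: [-1.4, 1.7, 5.9]
force: [-2.5, 2.0, 6.6]
```

```bash
python3 -m pendant '[[[0.3,0,0,-0.08,0],[0.3,-0.1,0,0,0],[0.3,-0.2,0,0,0],[0.3,-0.2,0,0,0],[0.3,-0.2,0,0,0],[0.3,-0.2,0,0,0],[0.3,-0.2,0,0,0],[0.3,-0.2,0,0,0]]]'; python3 -m pendant '[[[0.3,-0.2,0,0,0],[0.3,-0.2,0,0,0],[0.3,-0.2,0,0,0],[0.3,-0.2,0,0,0],[0.3,-0.2,0,0,0],[0.3,-0.2,0,0,0],[0.3,-0.1,0,0,0]]]'; python3 -m pendant '[[[0.3,0,0,0,0],[0.3,0,0,0,0]]]'; python3 -c "
from h import *
delta((.468,-.2498,.0385));snap('wrist','w6.png')"
```

```text
t: 18.9
tool_pos: [0.4437, -0.2514, 0.0389]
orientation: [0.103, -3.14, -0.0]
force: [-0.2, -0.0, 0.7]
opening: 0.0415
gripper_force: 25.0
t: 19.6
tool_pos: [0.4566, -0.2506, 0.0389]
orientation: [-0.103, 3.14, 0.0]
force: [-0.4, -0.6, -2.0]
opening: 0.0413
gripper_force: 25.0
t: 19.8
tool_pos: [0.4565, -0.2506, 0.0389]
orientation: [0.103, -3.14, -0.0]
force: [1.3, -0.3, -1.1]
opening: 0.0413
gripper_force: 25.0
t 19.8 pos [ 0.4565 -0.2506  0.0389] tooly deg 93.77 tilt [-0.  0. -1.] F [ 1.3 -0.3 -1.1] op 0.04132274244574098 g 24.999908208847046
tool shift cm [-1.15  0.    0.04]
```

```bash
M='' ; python3 -m pendant '[[[0.3,-0.1,0,0,0],[0.3,-0.1,0,0,0],[0.3,-0.1,0,0,0],[0.3,-0.1,0,0,0],[0.3,-0.1,0,0,0],[0.3,-0.1,0,0,0],[0.3,-0.1,0,0,0]]]'|grep -E "pos|e: \["; python3 -m pendant '[[[0.3,-0.08,0,0,0],[0.3,-0.08,0,0,0],[0.3,-0.08,0,0,0]]]'|grep -E "pos|e: \["; python3 -m pendant '[[[0.3,-0.08,0,0,0],[0.3,-0.08,0,0,0]]]'|grep -E "pos|e: \["; python3 -m pendant '[[[0.3,-0.08,0,0,0],[0.3,-0.08,0,0,0]]]'|grep -E "pos|e: \["
```

```text
tool_pos: [0.4635, -0.2501, 0.0389]
force: [0.0, -0.2, -2.5]
tool_pos: [0.4659, -0.2499, 0.0389]
force: [0.0, -0.1, -1.0]
tool_pos: [0.4675, -0.2499, 0.0389]
force: [0.5, 0.2, -0.9]
tool_pos: [0.4691, -0.2498, 0.0389]
force: [-0.1, -0.6, -1.8]
```

```bash
python3 -m pendant '[[[0.3,-0.07,0,0,0],[0.3,-0.07,0,0,0],[0.3,-0.07,0,0,0],[0.3,-0.07,0,0,0]]]'|grep -E "pos|e: \["
```

```text
tool_pos: [0.4719, -0.2496, 0.0389]
force: [-0.3, 0.8, -2.4]
```

```bash
python3 -c "
from h import *
w=np.load('pics/t5.npz')
g=cv2.cvtColor(np.load('pics/t1.npz')['img'],cv2.COLOR_BGR2GRAY).astype(int)
b=np.load('pics/t1.npz')
for u in (351,381):
  print(u,[(v,g[v,u-2:u+3].mean().round(),onz(b,u,v,.031)[0].round(3)) for v in range(184,212)])
"
```

```text
351 [(184, np.float64(149.0), np.float64(0.553)), (185, np.float64(132.0), np.float64(0.55)), (186, np.float64(102.0), np.float64(0.548)), (187, np.float64(84.0), np.float64(0.545)), (188, np.float64(65.0), np.float64(0.543)), (189, np.float64(42.0), np.float64(0.54)), (190, np.float64(28.0), np.float64(0.537)), (191, np.float64(22.0), np.float64(0.535)), (192, np.float64(22.0), np.float64(0.532)), (193, np.float64(35.0), np.float64(0.53)), (194, np.float64(61.0), np.float64(0.527)), (195, np.float64(67.0), np.float64(0.525)), (196, np.float64(58.0), np.float64(0.522)), (197, np.float64(52.0), np.float64(0.519)), (198, np.float64(46.0), np.float64(0.517)), (199, np.float64(29.0), np.float64(0.514)), (200, np.float64(18.0), np.float64(0.512)), (201, np.float64(17.0), np.float64(0.509)), (202, np.float64(41.0), np.float64(0.507)), (203, np.float64(54.0), np.float64(0.504)), (204, np.float64(54.0), np.float64(0.502)), (205, np.float64(53.0), np.float64(0.499)), (206, np.float64(53.0), np.float64(0.496)), (207, np.float64(54.0), np.float64(0.494)), (208, np.float64(69.0), np.float64(0.49
[... 672 characters left out ...]
6, np.float64(43.0), np.float64(0.522)), (197, np.float64(28.0), np.float64(0.519)), (198, np.float64(20.0), np.float64(0.517)), (199, np.float64(23.0), np.float64(0.514)), (200, np.float64(45.0), np.float64(0.511)), (201, np.float64(54.0), np.float64(0.509)), (202, np.float64(53.0), np.float64(0.506)), (203, np.float64(52.0), np.float64(0.504)), (204, np.float64(52.0), np.float64(0.501)), (205, np.float64(53.0), np.float64(0.499)), (206, np.float64(62.0), np.float64(0.496)), (207, np.float64(74.0), np.float64(0.494)), (208, np.float64(79.0), np.float64(0.491)), (209, np.float64(78.0), np.float64(0.488)), (210, np.float64(79.0), np.float64(0.486)), (211, np.float64(78.0), np.float64(0.483))]
```

The pad front in the right lane is at about x = 0.512, so contact should come near x ≈ 0.492.

```bash
python3 -m pendant '[[[0.3,-0.1,0,0,0],[0.3,-0.1,0,0,0],[0.3,-0.1,0,0,0],[0.3,-0.1,0,0,0],[0.3,-0.1,0,0,0],[0.3,-0.1,0,0,0],[0.3,-0.1,0,0,0],[0.3,-0.1,0,0,0]]]'|grep -E "pos|e: \["; python3 -m pendant '[[[0.3,-0.07,0,0,0],[0.3,-0.07,0,0,0],[0.3,-0.07,0,0,0],[0.3,-0.07,0,0,0]]]'|grep -E "pos|e: \["
```

```text
tool_pos: [0.4799, -0.249, 0.0389]
force: [0.5, -0.1, -2.4]
tool_pos: [0.4827, -0.2489, 0.039]
force: [0.2, -0.5, -1.0]
```

```bash
python3 -m pendant '[[[0.3,-0.07,0,0,0],[0.3,-0.07,0,0,0],[0.3,-0.07,0,0,0],[0.3,-0.07,0,0,0]]]'|grep -E "pos|e: \["
```

```text
tool_pos: [0.4854, -0.2487, 0.0389]
force: [-0.2, -0.4, -1.3]
```

```bash
python3 -m pendant '[[[0.3,-0.07,0,0,0],[0.3,-0.07,0,0,0],[0.3,-0.07,0,0,0]]]'|grep -E "pos|e: \["
```

```text
tool_pos: [0.4876, -0.2486, 0.0389]
force: [0.1, -0.3, -1.7]
```

```bash
python3 -m pendant '[[[0.3,-0.07,0,0,0],[0.3,-0.07,0,0,0],[0.3,-0.07,0,0,0]]]'|grep -E "pos|e: \["
```

```text
tool_pos: [0.4896, -0.2484, 0.0389]
force: [0.1, 0.8, -1.4]
```

```bash
python3 -m pendant '[[[0.3,-0.07,0,0,0],[0.3,-0.07,0,0,0],[0.3,-0.07,0,0,0]]]'|grep -E "pos|e: \["
```

```text
tool_pos: [0.4917, -0.2483, 0.0389]
force: [-0.8, -0.7, -0.6]
```

```bash
python3 -m pendant '[[[0.3,-0.07,0,0,0],[0.3,-0.07,0,0,0]]]'|grep -E "pos|e: \["
```

```text
tool_pos: [0.4931, -0.2482, 0.0389]
force: [-0.6, 0.4, -1.4]
```

```bash
python3 -m pendant '[[[0.3,-0.07,0,0,0],[0.3,-0.07,0,0,0]]]'|grep -E "pos|e: \["
```

```text
tool_pos: [0.4944, -0.2481, 0.0389]
force: [-1.2, -0.1, 1.4]
```

```bash
python3 -m pendant '[[[0.3,-0.05,0,0,0],[0.3,-0.05,0,0,0]]]'|grep -E "pos|e: \["
```

```text
tool_pos: [0.4951, -0.2481, 0.0391]
force: [-4.0, 0.4, 2.9]
```

```bash
python3 -m pendant '[[[0.3,-0.05,0,0,0],[0.3,-0.05,0,0,0],[0.3,0,0,0,0]]]'|grep -E "pos|e: \["; python3 -m pendant '[[[0.3,0,0,0,0]]]'; python3 -m pendant '[[[0.3,0,0,0,0]]]'|grep -E "pos|e: \["
```

```text
tool_pos: [0.496, -0.248, 0.0391]
force: [-4.8, 1.1, 5.0]
t: 25.15
tool_pos: [0.496, -0.248, 0.0391]
orientation: [0.103, -3.139, -0.0]
force: [-6.3, 0.3, 4.7]
opening: 0.0416
gripper_force: 25.0
tool_pos: [0.496, -0.248, 0.0391]
force: [-6.3, 0.0, 4.6]
```

```bash
python3 -m pendant '[[[0.3,-0.04,0,0,0],[0.3,0,0,0,0],[0.3,0,0,0,0]]]'|grep -E "pos|e: \["; python3 -m pendant '[[[0.3,0.02,0,0,0],[0.3,0.02,0,0,0],[0.3,0.02,0,0,0],[0.3,0.02,0,0,0],[0.3,0.02,0,0,0],[0.3,0,0,0,0]]]'|grep -E "pos|e: \["; python3 -m pendant '[[[0.3,0,0,0,0],[0.3,0,0,0,0]]]'|grep -E "pos|e: \["; python3 -m pendant '[[[0.3,0,0,0,0]]]'|grep -E "pos|e: \["
```

```text
tool_pos: [0.4962, -0.248, 0.0392]
force: [-7.0, 1.0, 6.2]
tool_pos: [0.4958, -0.248, 0.039]
force: [-5.0, 0.6, 4.2]
tool_pos: [0.4958, -0.248, 0.039]
force: [-5.9, 1.1, 5.3]
tool_pos: [0.4958, -0.248, 0.039]
force: [-5.0, -0.2, 3.8]
```

```bash
python3 -m pendant '[[[0.3,0.02,0,0,0],[0.3,0.02,0,0,0],[0.3,0.02,0,0,0],[0.3,0.02,0,0,0],[0.3,0.02,0,0,0],[0.3,0.02,0,0,0],[0.3,0,0,0,0]]]'|grep -E "pos|e: \["; python3 -m pendant '[[[0.3,0,0,0,0]]]'|grep -E "pos|e: \["; python3 -m pendant '[[[0.3,0,0,0,0]]]'|grep -E "pos|e: \["
```

```text
tool_pos: [0.4948, -0.2481, 0.0389]
force: [-1.6, -0.4, 2.4]
tool_pos: [0.4948, -0.2481, 0.0389]
force: [-2.3, -0.1, 1.5]
tool_pos: [0.4948, -0.2481, 0.0389]
force: [-1.3, -0.3, 1.5]
```

```bash
python3 -m pendant '[[[0.3,0.02,0,-0.01,0],[0.3,0.02,0,-0.01,0],[0.3,0,0,0,0],[0.3,0,0,0,0]]]'|grep -E "pos|e: \["; python3 -m pendant '[[[0.3,0,0,0,0]]]'|grep -E "pos|e: \["; python3 -m pendant '[[[0.3,0,0,0,0]]]' 5|grep -E "pos|e: \["; python3 -m pendant '[[[0.46,0,0,0,0],[0.48,0,0,0,0],[0.5,0,0,0,0],[0.54,0,0,0,0],[0.58,0,0,0,0],[0.6,0,0,0,0],[0.6,0,0,0,0],[0.6,0,0,0,0]]]'; python3 -c "
from h import *
a=snap('scene','s7.png')
cv2.imwrite('pics/s7c.png',cv2.resize(a['img'][180:330,290:470],None,fx=4,fy=4,interpolation=2))"
```

```text
tool_pos: [0.4943, -0.248, 0.039]
force: [0.0, 0.3, -2.2]
tool_pos: [0.4942, -0.2481, 0.039]
force: [-0.6, -0.3, -2.4]
tool_pos: [0.4943, -0.248, 0.0391]
force: [-0.7, 0.4, -0.4]
t: 28.75
tool_pos: [0.4943, -0.2481, 0.0391]
orientation: [0.103, -3.14, 0.0]
force: [-0.2, 0.4, -0.3]
opening: 0.0555
gripper_force: 0.0
```

View pics/s7c.png

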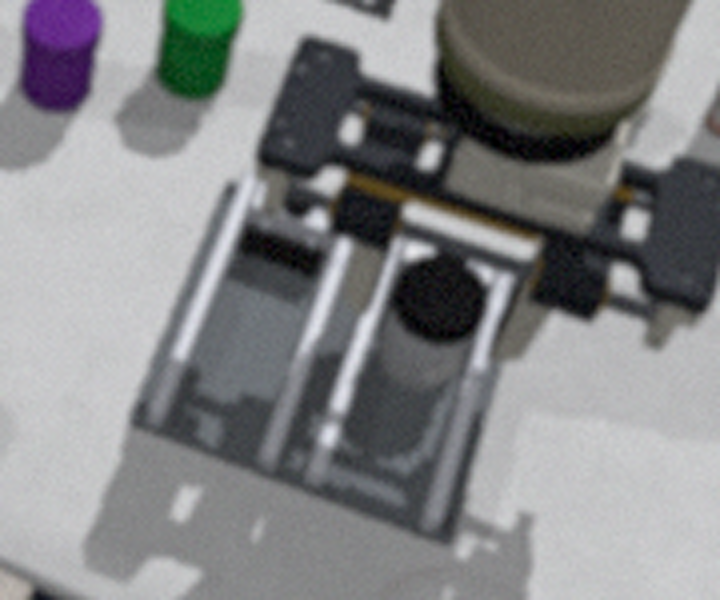

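The canister stands upright against the right stop at crop (440,300). The residual force was near zero at release, so a hairline gap is possible. I'll regrip, nudge it back onto the pad and release under slight preload, since the damped pad will follow it.

```bash
python3 -m pendant '[[[0.3,0,0,0,0],[0.3,0,0,0,0],[0.3,0,0,0,0],[0.3,0,0,0,0]]]' 15 | grep -E "op|pos|e: "; python3 -m pendant '[[[0.3,-0.04,0,0,0],[0.3,-0.04,0,0,0],[0.3,-0.04,0,0,0],[0.3,0,0,0,0],[0.3,0,0,0,0]]]'|grep -E "pos|e: \["; python3 -m pendant '[[[0.3,0,0,0,0]]]'|grep -E "pos|e: \["; python3 -m pendant '[[[0.3,0,0,0,0]]]'|grep -E "pos|e: \["
```

```text
tool_pos: [0.4943, -0.2481, 0.0391]
force: [-0.7, 1.0, 0.1]
opening: 0.0416
gripper_force: 15.0
tool_pos: [0.4953, -0.2481, 0.0392]
force: [-3.4, 0.2, 5.3]
tool_pos: [0.4954, -0.2481, 0.0392]
force: [-4.4, 1.0, 4.5]
tool_pos: [0.4954, -0.2481, 0.0392]
force: [-3.7, 0.5, 4.8]
```

Contact is confirmed at −3.8 N. I'll back off slightly to about −2 N, release, then retreat straight up.

```bash
python3 -m pendant '[[[0.3,0.02,0,0,0],[0.3,0.02,0,0,0],[0.3,0.01,0,0,0],[0.3,0,0,0,0],[0.3,0,0,0,0]]]' 5|grep -E "pos|e: \["; python3 -m pendant '[[[0.46,0,0,0,0],[0.48,0,0,0,0],[0.5,0,0,0,0],[0.54,0,0,0,0],[0.58,0,0,0,0],[0.6,0,0,0,0],[0.6,0,0,0,0],[0.6,0,0,0,0]]]'; python3 -m pendant '[[[0.6,0,0,-0.5,0],[0.6,0,0,-1,0],[0.6,0,0,-2,0],[0.6,0,0,-3,0],[0.6,0,0,-3,0],[0.6,0,0,-3,0],[0.6,0,0,-3,0],[0.6,0,0,0,0]]]'; python3 -m pendant '[[[0.6,3,0,0,0],[0.6,3,0,0,0],[0.6,3,0,0,0],[0.6,0,0,0,0],[0.6,0,0,0,0]]]'; python3 -c "
from h import *
a=snap('scene','s8.png');w=snap('wrist','w8.png')
cv2.imwrite('pics/f.png',np.hstack([cv2.resize(a['img'][130:330,200:460],(400,308)),cv2.resize(w['img'],(400,308))]))"
```

```text
tool_pos: [0.4951, -0.2481, 0.0391]
force: [-1.6, 0.1, 1.5]
t: 31.2
tool_pos: [0.495, -0.2481, 0.0391]
orientation: [0.103, -3.14, -0.0]
force: [-0.1, 0.0, -0.3]
opening: 0.0556
gripper_force: 0.0
t: 32.0
tool_pos: [0.4976, -0.2497, 0.2009]
orientation: [-0.103, 3.132, -0.008]
force: [0.7, -0.2, 0.3]
opening: 0.0559
gripper_force: 0.0
t: 32.5
tool_pos: [0.4051, -0.2541, 0.1944]
orientation: [-0.102, 3.139, -0.001]
force: [-0.1, 0.1, 0.1]
opening: 0.0558
gripper_force: 0.0
```

View pics/f.png

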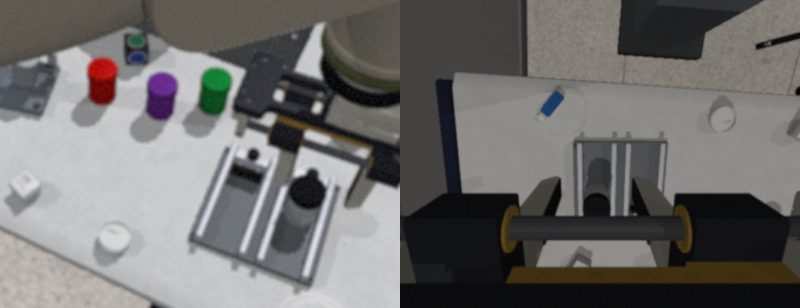

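The canister stands upright in the right lane against its pad at (305,195). The bystanders are in place and the gripper is clear.

```bash
python3 -c "
from plant import robot
print(robot.close_job())"
```

```text
the job is handed in; nothing more can be done
None
```

The pan stayed up, so the canister is empty. I slid it along the right lane, pressed it home against the stop at about 6–7 N, and left it standing upright there; the job was handed in at about 32.6 s.

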